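# Cover the leftovers with the lids from the stack

## Task

The leftovers are going into the fridge: take the stack of clean lids on the towel apart and close each white container with the lid that fits it (lid and container rim have the same colour), lid lying flat on the rim with its plug down in the mouth. Leave the containers standing where they are, and do not disturb the two tins beside them.

Things in the scene. Friction and masses are not known exactly. Their poses are not given: they have to be found in the camera images.
- yellow_lid: yellow lid, top of the stack at the start. Disc 76 mm across, 4 thick; on it a bar grip 38 (along x) x 13 (y) x 12 high; under it a hollow round plug 14 deep, tapering from 62 mm across to 52 at its foot. Origin: centre of the plug's foot, z up; disc top at z=18 mm, grip top at 30. Stacked lids lie 18 mm apart, the lower grip hidden in the upper plug: only the top grip is free.
- red_lid: red lid, second from the top. Disc 90 mm across, 4 thick; on it a bar grip 38 (along x) x 13 (y) x 12 high; under it a hollow round plug 14 deep, tapering from 76 mm across to 66 at its foot. Origin: centre of the plug's foot, z up; disc top at z=18 mm, grip top at 30. Stacked lids lie 18 mm apart, the lower grip hidden in the upper plug: only the top grip is free.
- green_lid: green lid, third from the top. Disc 104 mm across, 4 thick; on it a bar grip 38 (along x) x 13 (y) x 12 high; under it a hollow round plug 14 deep, tapering from 90 mm across to 80 at its foot. Origin: centre of the plug's foot, z up; disc top at z=18 mm, grip top at 30. Stacked lids lie 18 mm apart, the lower grip hidden in the upper plug: only the top grip is free.
- blue_lid: blue lid, lowest, on the brown towel. Disc 118 mm across, 4 thick; on it a bar grip 38 (along x) x 13 (y) x 12 high; under it a hollow round plug 14 deep, tapering from 104 mm across to 94 at its foot. Origin: centre of the plug's foot, z up; disc top at z=18 mm, grip top at 30. Stacked lids lie 18 mm apart, the lower grip hidden in the upper plug: only the top grip is free.
- yellow_container: round white enamel container with yellow rim, holding hazelnuts; rim 72 mm across, mouth 66 mm, walls 3 mm, 48 mm high. Origin: centre of its underside, z up. The yellow lid is home when its disc lies on the rim: lid origin on the axis, 34 mm above this origin. It stands free on the worktop.
- red_container: round white enamel container with red rim, holding cherry tomatoes; rim 86 mm across, mouth 80 mm, walls 3 mm, 54 mm high. Origin: centre of its underside, z up. The red lid is home when its disc lies on the rim: lid origin on the axis, 40 mm above this origin. It stands free on the worktop.
- green_container: round white enamel container with green rim, holding Brussels sprouts; rim 100 mm across, mouth 94 mm, walls 3 mm, 60 mm high. Origin: centre of its underside, z up. The green lid is home when its disc lies on the rim: lid origin on the axis, 46 mm above this origin. It stands free on the worktop.
- blue_container: round white enamel container with blue rim, holding new potatoes; rim 114 mm across, mouth 108 mm, walls 3 mm, 66 mm high. Origin: centre of its underside, z up. The blue lid is home when its disc lies on the rim: lid origin on the axis, 52 mm above this origin. It stands free on the worktop.
- small_tin: small gold-lidded tin, 58 mm across, 72 mm high, standing among the containers; origin centre of underside. Not to be disturbed.
- flat_tin: low wide tin, 86 mm across, 40 mm high, standing behind the containers; origin centre of underside. Not to be disturbed.

How it is judged:
At the end, for the whole second after the job is handed in: Each of the four lids lies flat (within 3 degrees) on the container with its own colour, released and at rest: centred within 6 mm, disc down on the rim within 3 mm; each container is within 30 mm of where it stood (horizontal distance between yellow_lid and yellow_container below 0.006 m and z of yellow_lid in the frame of yellow_container between 0.031 and 0.037 m and angle between the z axis of yellow_lid and the z axis of yellow_container, either way round below 0.05 rad and angle between each of yellow_lid, red_lid, green_lid, blue_lid's own z axis and vertical below 0.06 rad and linear speed of each of yellow_lid, yellow_container, red_lid, red_container, green_lid, green_container, blue_lid, blue_container below 0.02 m/s and distance of each of yellow_container, red_container, green_container, blue_container from where it was at the start of the episode below 0.03 m and horizontal distance between red_lid and red_container below 0.006 m and z of red_lid in the frame of red_container between 0.037 and 0.043 m and angle between the z axis of red_lid and the z axis of red_container, either way round below 0.05 rad and horizontal distance between green_lid and green_container below 0.006 m and z of green_lid in the frame of green_container between 0.043 and 0.049 m and angle between the z axis of green_lid and the z axis of green_container, either way round below 0.05 rad and horizontal distance between blue_lid and blue_container below 0.006 m and z of blue_lid in the frame of blue_container between 0.049 and 0.055 m and angle between the z axis of blue_lid and the z axis of blue_container, either way round below 0.05 rad); the robot touches nothing.
It fails at once if a container is tipped or pushed more than 30 mm from where it stood (angle between any of yellow_container, red_container, green_container, blue_container's own z axis and vertical above 0.3 rad or distance of any of yellow_container, red_container, green_container, blue_container from where it was at the start of the episode above 0.03 m).
It fails at once if one of the two tins is tipped or pushed more than 30 mm (angle between any of small_tin, flat_tin's own z axis and vertical above 0.3 rad or distance of any of small_tin, flat_tin from where it was at the start of the episode above 0.03 m).
It also fails if it takes over 120 s, if anything falls off the work surface, if the arm or the gripper's body presses on something with over 40 N, if the wrist force passes 120 N, or if a joint passes its speed limit or range.

## Robot

A 6-joint arm with a two-finger parallel gripper is mounted at the origin on a cart in front of the work surface, level with it; the furniture and walls round the work are solid. World frame = base frame: x ahead of the robot, y to its left, z up, the work surface at z = 0. Lengths are in m, angles in rad, forces in N, time in s.
With the tool pointing down it reaches from about 0.325 to 0.775 m from the base axis. Payload 9.3 kg.
Tool frame: the origin (TCP) lies midway between the tips of the shut fingers; the grasp point (between the pads) lies 19 mm behind it; z points along the fingers, y is the line along which they close (so a half turn about z gives the same grasp; the last joint's range is limited). The gripper opens to 85 mm and grips with 20 to 120 N. Pads are 22 mm wide; open, the fingers measure 114 mm over their backs; the gripper's body (76 mm by 85 mm) begins 54 mm behind the grasp point. The pads swing forward as they close: fully open they stand 13 mm farther back than shut.
Start: joints at [-1.322, 0.259, 0.021, 1.334, 0, 1.418], TCP at [0.215, -0.506, 0.231] pointing down, gripper open.
Joint ranges: [-3.04, 3.04], [-0.91, 1.82], [-1.04, 1.36], [-1.92, 1.95], [-1.52, 1.45], [-3.14, 3.14]. Speed limits (rad/s): [2.22, 2.22, 2.79, 3.14, 3.14, 3.14].

## Interface

Orientations are given as a unit quaternion [w, x, y, z].
In Python, from workcell import * gives the robot as it stands.
- The arm moves only by the shell command python3 -m jog 'ROWS'. ROWS is JSON, a list of rows, each a list of 3 entries, a list of its own where there are three numbers: the shift along the tool's x, y, z in mm, then the turn, a rotation vector about the tool's x, y, z in degrees, then the finger opening in mm, from 0 to 85.4. In form: [[[tx, ty, tz], [wx, wy, wz], hand], ...]. A call has 1 to 5 rows; each row shifts and turns the commanded pose from where the row before left it, along the tool's axes as they then stand; what a row does not reach is not made up. A row lasts 1/8 s, in which the tool goes at most 62.5 mm and 10.7 degrees, less where a joint would pass 70% of its speed; a pose out of reach is approached as far as the arm can. A call with a gripper value outside its range is refused whole. The fingers move at their own pace and stop on an object; the grip force is fixed at half the most. Time passes only in rows, so rows that do not move let the fingers close. It gives the time, the measured TCP pose, the force and the opening at its end, in the units of the state.
- sense(): the state, without advancing time (a new reading comes with each control period).
- grab_frame(name): name is "scene" or "top"; returns the picture (480x640x3 uint8, blue, green, red); there is no depth.
- calibration(name): a dict with "fx", "fy", "cx", "cy" (pixels), "T" (4x4, takes a point from camera to world coordinates). Camera axes: x right, y up, looking along -z (the intrinsics and any distortion apply to the point x, -y, -z); pixel columns grow to the right and rows downward; lengths in m; the calibration is good to about 2 mm. A picture is of the moment at which its call begins. calibration takes no time and is no camera call.
- hand_in(): hands the job in, once; it reports no verdict.
The state is a dict: "clock": time; "q": joint angles; "qvel": joint speeds; "tau": joint torques, N m; "tool_pos": TCP position; "tcp_rot": TCP orientation; "contact_force": force on the tool from outside, world axes, zero at the start; "ft_torque": the same for the moment, N m; "gripper_width": opening from 0.0 (shut) to 1.0 (fully open).
Only numpy, scipy, OpenCV 4.12 (cv2) and the standard library are available. Lean on these libraries where they do the work, as an engineer would, in place of code of your own. Each camera call takes 0.05 s, during which the arm holds its last target. There are 200 camera calls.

## Working session

There is one attempt and no reset: what is moved stays moved. The work goes in short steps, Python scripts to look and compute and a shell command to move; the robot and the scene stay as the last step left them, time stands still between calls to the robot, and variables do not carry over. Pictures are saved under pics/ and viewed, on a budget of 14 in all, crops included, one or two more only if the job needs it, and the job is handed in when it is done.

```bash
mkdir -p pics; python3 - <<'E'
from workcell import *
import cv2, numpy as np
np.set_printoptions(precision=4,suppress=True)
for n in("scene","top"):
    cv2.imwrite(f"pics/{n}0.png",grab_frame(n)); c=calibration(n); print(n,{k:v for k,v in c.items() if k!='T'}); print(np.array(c['T']))
print(sense())
E
```

```text
scene {'fx': 510.91499345342766, 'fy': 510.91499345342766, 'cx': 325.1206384146121, 'cy': 242.53837153379592}
[[-0.5982  0.4945 -0.6306 -0.1733]
 [-0.8013 -0.3757  0.4655  0.4521]
 [-0.0068  0.7838  0.621   0.7061]
 [ 0.      0.      0.      1.    ]]
top {'fx': 487.24901299771943, 'fy': 487.24901299771943, 'cx': 328.9430656107394, 'cy': 243.0007741695964}
[[-0.0059  0.9951 -0.0991  0.3884]
 [-0.9997 -0.0033  0.0255  0.0157]
 [ 0.0251  0.0992  0.9947  1.0139]
 [ 0.      0.      0.      1.    ]]
{'clock': 0.1, 'q': array([-1.3216,  0.2592,  0.0209,  1.3337, -0.    ,  1.4182]), 'qvel': array([ 0.0005,  0.0002,  0.0014, -0.0001,  0.0003,  0.0005]), 'tau': array([  0.0025, -55.6694,  34.5071,   0.0116,  -0.0002,   0.    ]), 'tool_pos': array([ 0.215 , -0.506 ,  0.2307]), 'tcp_rot': array([-0.0006,  0.9799,  0.1996, -0.    ]), 'contact_force': array([-0.2813, -0.1477,  0.4603]), 'ft_torque': array([ 0.0212, -0.0208, -0.0005]), 'gripper_width': 0.9993078232081424}
```

View pics/top0.png

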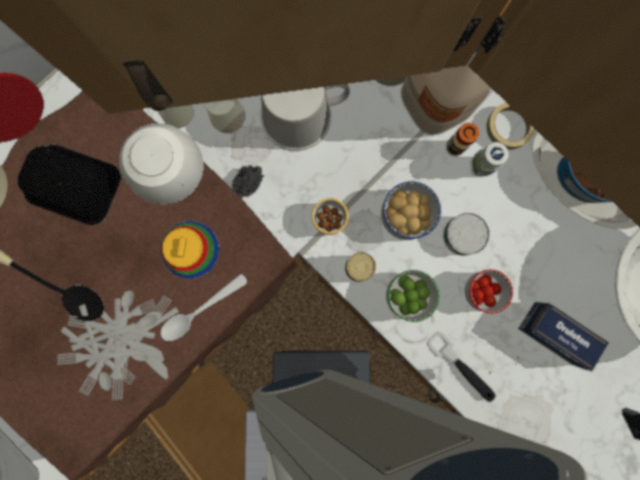

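View pics/scene0.png

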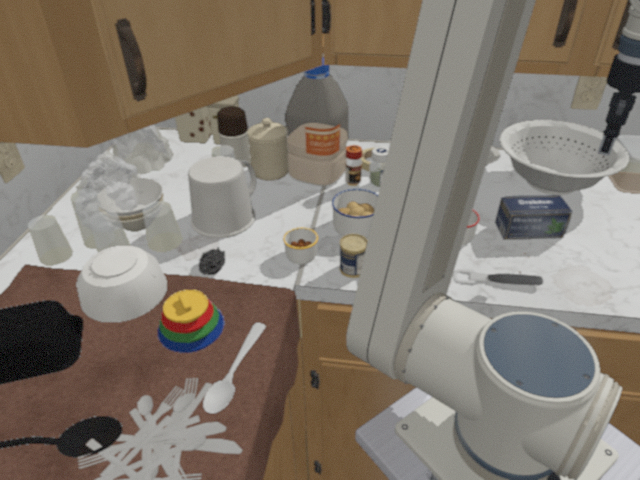

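The top view shows the stack at (190,250), yellow container (330,216), blue (411,210), green (412,296), red (490,291), small tin (360,266) and flat tin (467,234). I'll measure with masks next.

```bash
cat > h.py <<'E'
from workcell import *
import cv2, numpy as np
np.set_printoptions(precision=4,suppress=True)
def ray(n,uv):
    c=calibration(n);T=np.array(c['T'])
    d=np.array([(uv[0]-c['cx'])/c['fx'],-(uv[1]-c['cy'])/c['fy'],-1.])
    return T[:3,3],T[:3,:3]@d
def plane(n,uv,z):
    o,d=ray(n,uv);return o+d*(z-o[2])/d[2]
def proj(n,p):
    c=calibration(n);T=np.array(c['T']);q=T[:3,:3].T@(np.asarray(p)-T[:3,3])
    return np.array([c['cx']+c['fx']*q[0]/-q[2],c['cy']-c['fy']*q[1]/-q[2]])
def cross(u1,u2):
    o1,d1=ray("scene",u1);o2,d2=ray("top",u2)
    s=np.linalg.lstsq(np.c_[d1,-d2],o2-o1,rcond=None)[0]
    a,b=o1+s[0]*d1,o2+s[1]*d2
    return (a+b)/2,np.linalg.norm(a-b)
HUE={'yellow':(12,32),'red':(170,8),'green':(45,85),'blue':(100,130)}
def mask(im,col,smin=90,vmin=40):
    h,s,v=cv2.split(cv2.cvtColor(im,cv2.COLOR_BGR2HSV));a,b=HUE[col]
    hm=(h>=a)&(h<=b) if a<b else (h>=a)|(h<=b)
    return (hm&(s>=smin)&(v>=vmin)).astype(np.uint8)*255
def circ(n,pts,z):
    "contour px -> plane z, least-squares circle"
    P=np.array([plane(n,p,z)[:2] for p in pts]);A=np.c_[2*P,np.ones(len(P))]
    for _ in range(4):
        x=np.linalg.lstsq(A,(P**2).sum(1),rcond=None)[0];r=np.sqrt(x[2]+x[0]**2+x[1]**2)
        e=np.abs(np.hypot(*(P-x[:2]).T)-r);k=e<max(.002,1.5*np.median(e));P,A=P[k],A[k]
    return x[:2],2*r,len(P)
E
python3 - <<'E'
from h import *
t=cv2.imread('pics/top0.png');s=cv2.imread('pics/scene0.png')
a=cv2.resize(t[215:285,150:230],None,fx=5,fy=5,interpolation=cv2.INTER_CUBIC)
b=cv2.resize(s[280:360,150:230],None,fx=5,fy=5,interpolation=cv2.INTER_CUBIC)[:350]
c=cv2.resize(t[175:325,305:520],(800,250*1),interpolation=cv2.INTER_CUBIC) if 0 else cv2.resize(t[170:330,305:520],(336,250))
out=np.zeros((600,800,3),np.uint8);out[:350,:400]=a;out[:350,400:]=b;out[350:,:336]=c
# rims in top
C={'yellow':(330,216,24,.048),'blue':(411,210,36,.066),'green':(412,296,34,.060),'red':(490,291,28,.054)}
for k,(u,v,w,z) in C.items():
    sub=t[v-w:v+w,u-w:u+w];m=mask(sub,k,60,30)
    cs=cv2.findContours(m,cv2.RETR_EXTERNAL,cv2.CHAIN_APPROX_NONE)[0]
    p=np.vstack(cs)[:,0]
    hull=cv2.convexHull(p)[:,0]+[u-w,v-w]
    print(k,circ('top',hull,z),cv2.countNonZero(m))
# tins
for k,im,u0,v0,n in(('y',t,150,215,'top'),('y',s,150,280,'scene')):
    for col in HUE:
        sub=im[v0:v0+80,u0:u0+80];m=mask(sub,col)
        cs=max(cv2.findContours(m,cv2.RETR_EXTERNAL,cv2.CHAIN_APPROX_NONE)[0],key=cv2.contourArea)
        zt={'yellow':.072,'red':.054,'green':.036,'blue':.018}[col]
        h=cv2.convexHull(cs)[:,0]+[u0,v0]
        print(n,col,cv2.contourArea(cs),circ(n,h,zt))
cv2.imwrite('pics/c1.png',out)
E
```

```text
yellow (array([ 0.5399, -0.0112]), np.float64(0.07555420531625284), 22) 809
blue (array([ 0.5478, -0.1717]), np.float64(0.11182772580855185), 22) 116
green (array([ 0.3797, -0.1726]), np.float64(0.09775792420815142), 26) 143
red (array([ 0.3876, -0.3277]), np.float64(0.08862420048196866), 31) 1112
top yellow 1295.5 (array([0.4769, 0.2714]), np.float64(0.08630211143883883), 19)
top red 183.0 (array([0.4746, 0.2744]), np.float64(0.08708168868374332), 20)
top green 217.0 (array([0.4758, 0.2739]), np.float64(0.1024020511464944), 21)
top blue 244.0 (array([0.4757, 0.2733]), np.float64(0.11441829736887683), 21)
scene yellow 1203.5 (array([0.4794, 0.2743]), np.float64(0.0809830596873296), 20)
scene red 481.0 (array([0.4801, 0.2731]), np.float64(0.09790669193544012), 11)
scene green 500.0 (array([0.4757, 0.275 ]), np.float64(0.1016660672084206), 21)
scene blue 587.0 (array([0.4769, 0.2744]), np.float64(0.11475252306109059), 24)
```

View pics/c1.png

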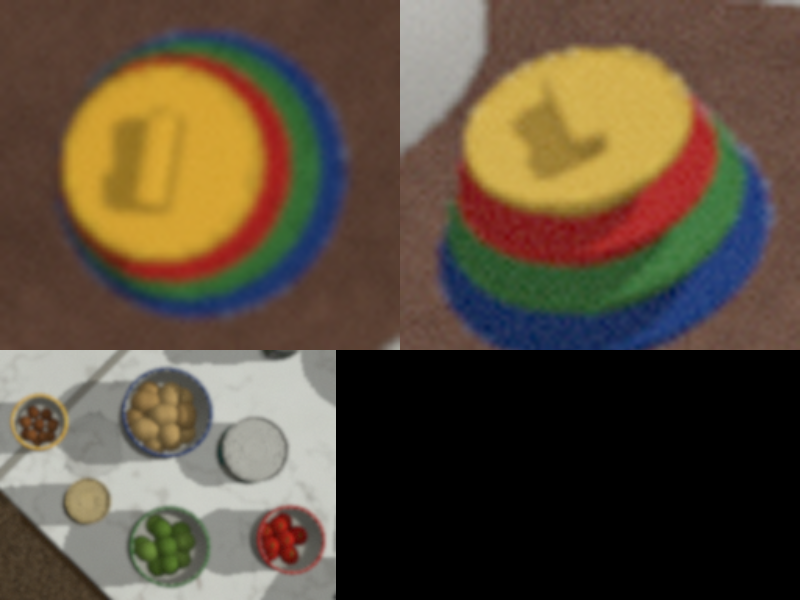

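The crop shows the yellow grip as a bright bar spanning about (178–186, 237–257) in top pixels, tilted about 9°. Rims are clean. Next I'll compute the grip pose and heights, and tighten the noisy rims.

```bash
python3 - <<'E'
from h import *
t=cv2.imread('pics/top0.png');s=cv2.imread('pics/scene0.png')
f=lambda x,y:(150+x/5-.4,215+y/5-.4)
cn=[(155,108),(183,115),(168,212),(138,208)]
P=np.array([plane('top',f(*p),.086)[:2] for p in cn]);print('grip',P,P.mean(0))
d=(P[0]+P[1]-P[2]-P[3])/2;print('len',np.linalg.norm(d),'yaw',np.degrees(np.arctan2(d[1],d[0])))
# yellow disc height by two views (tight yellow hue)
cen={}
for n,im,u0,v0 in(('top',t,150,215),('scene',s,150,280)):
    HUE['yellow']=(17,32);m=mask(im[v0:v0+80,u0:u0+80],'yellow')
    cs=max(cv2.findContours(m,cv2.RETR_EXTERNAL,cv2.CHAIN_APPROX_NONE)[0],key=cv2.contourArea)
    e=cv2.fitEllipse(cv2.convexHull(cs));cen[n]=np.array(e[0])+[u0,v0];print(n,cen[n],e[1],plane(n,cen[n],.074))
print('disc',cross(cen['scene'],cen['top']))
# rim via tight mask, mid-band radius
for k,(u,v,w,z,D) in {'yellow':(330,216,24,.048,.072),'blue':(411,210,36,.066,.114),'green':(412,296,34,.060,.100),'red':(490,291,28,.054,.086)}.items():
    m=mask(t[v-w:v+w,u-w:u+w],k,70,30);ys,xs=np.nonzero(m)
    p=np.c_[xs+u-w,ys+v-w];X=np.array([plane('top',q,z)[:2] for q in p])
    c=X.mean(0) if k in('blue',) else np.array(plane('top',(u,v),z)[:2])
    for _ in range(20):
        r=np.hypot(*(X-c).T);K=abs(r-(D/2-.0015))<(.008 if _<8 else .0045)
        A=np.c_[2*X[K],np.ones(K.sum())];x=np.linalg.lstsq(A,(X[K]**2).sum(1),rcond=None)[0];c=x[:2]
    print(k,c,'D',2*np.sqrt(x[2]+c@c),K.sum())
E
```

```text
grip [[0.4948 0.2742]
 [0.4921 0.2635]
 [0.4552 0.2683]
 [0.4567 0.2796]] [0.4747 0.2714]
len 0.03789086587869474 yaw -7.786478681003426
top [181.5022 247.1026] (38.964420318603516, 40.490135192871094) [0.4751 0.2753 0.074 ]
scene [185.0896 305.2316] (32.64434814453125, 46.11125564575195) [0.4753 0.2756 0.074 ]
disc (array([0.4752, 0.2754, 0.0739]), np.float64(0.0003260988466040001))
yellow [ 0.54  -0.011] D 0.068757392898251 346
blue [ 0.5487 -0.1718] D 0.11060906928801119 66
green [ 0.3787 -0.1727] D 0.09515183073342601 42
red [ 0.3875 -0.3284] D 0.08230440918984518 380
```

Two views agree on the yellow disc (0.475, 0.275, 0.074), meeting within 0.3 mm. The towel is about 2 mm thick. First I'll turn in place.

```bash
cat >> h.py <<'E'
def go(x,y,z,yaw=None):
    "shift (mm, tool axes) and turn about tool z (deg) from the present pose"
    from scipy.spatial.transform import Rotation as R
    s=sense();w,a,b,c=s['tcp_rot'];r=R.from_quat([a,b,c,w]);M=r.as_matrix()
    d=M.T@(np.array([x,y,z])-s['tool_pos'])*1000
    cur=np.degrees(np.arctan2(M[1,0],M[0,0]))
    print('shift',d.round(1),'yaw',cur.round(2),'zaxis',M[:,2].round(4),'turn',None if yaw is None else round(-((yaw-cur+180)%360-180),1),'t',round(s['clock'],2),'pos',s['tool_pos'],'F',s['contact_force'].round(1),'w',round(s['gripper_width']*85.4,1))
E
python3 -m jog '[[[0,0,0],[0,0,-10.6],45],[[0,0,0],[0,0,-10.6],45],[[0,0,0],[0,0,-10.6],45],[[0,0,0],[0,0,-10.6],45],[[0,0,0],[0,0,-10.6],45]]'
python3 -m jog '[[[0,0,0],[0,0,-10.6],45],[[0,0,0],[0,0,-10.6],45],[[0,0,0],[0,0,-10.6],45],[[0,0,0],[0,0,-10.6],45],[[0,0,0],[0,0,-10.6],45]]'
python3 -m jog '[[[0,0,0],[0,0,-10.6],45],[[0,0,0],[0,0,-10.6],45],[[0,0,0],[0,0,-10.6],45],[[0,0,0],[0,0,-10.6],45],[[0,0,0],[0,0,0],45]]'
python3 -c "
from h import *
go(.475,.2745,.23,172)"
```

```text
clock: 0.72
tool_pos: [0.215, -0.506, 0.2309]
tcp_rot: [-0.0, 0.786, 0.618, 0.0]
contact_force: [-0.1, -0.1, 0.1]
gripper_width: 0.528
clock: 1.35
tool_pos: [0.2151, -0.506, 0.2309]
tcp_rot: [-0.0, 0.428, 0.904, 0.0]
contact_force: [0.5, -0.1, -1.2]
gripper_width: 0.525
clock: 1.98
tool_pos: [0.2151, -0.5061, 0.231]
tcp_rot: [-0.0, 0.075, 0.997, 0.0]
contact_force: [0.6, -0.2, -0.4]
gripper_width: 0.526
shift [-139.6  810.8    1.4] yaw 171.35 zaxis [-0.0002  0.0006 -1.    ] turn -0.6 t 1.98 pos [ 0.2151 -0.5061  0.231 ] F [ 0.6 -0.2 -0.4] w 44.9
```

```bash

python3 -m jog '[[[-9.3,54,0],[0,0,-0.6],45],[[-9.3,54,0],[0,0,0],45],[[-9.3,54,0],[0,0,0],45],[[-9.3,54,0],[0,0,0],45],[[-9.3,54,0],[0,0,0],45]]'
python3 -m jog '[[[-9.3,54,0],[0,0,0],45],[[-9.3,54,0],[0,0,0],45],[[-9.3,54,0],[0,0,0],45],[[-9.3,54,0],[0,0,0],45],[[-9.3,54,0],[0,0,0],45]]'
python3 -m jog '[[[-9.3,54,0],[0,0,0],45],[[-9.3,54,0],[0,0,0],45],[[-9.3,54,0],[0,0,0],45],[[-9.3,54,0],[0,0,0],45],[[0,0,0],[0,0,0],45]]'
python3 -c "
from h import *
go(.475,.2745,.077,172)"
```

```text
clock: 2.6
tool_pos: [0.2993, -0.2438, 0.2313]
tcp_rot: [0.0, 0.072, 0.997, -0.0]
contact_force: [0.1, -0.8, -0.0]
gripper_width: 0.528
clock: 3.22
tool_pos: [0.3829, 0.0173, 0.2314]
tcp_rot: [0.0, 0.072, 0.997, -0.0]
contact_force: [0.4, 0.3, -0.3]
gripper_width: 0.525
clock: 3.85
tool_pos: [0.4499, 0.2271, 0.2304]
tcp_rot: [-0.001, 0.07, 0.998, 0.0]
contact_force: [0.0, 0.1, -0.2]
gripper_width: 0.526
shift [-18.4  50.4 153.4] yaw 171.98 zaxis [-0.001   0.0001 -1.    ] turn -0.0 t 3.85 pos [0.4499 0.2271 0.2304] F [ 0.   0.1 -0.2] w 44.9
```

```bash

python3 -m jog '[[[-18.4,50.4,0],[0,0,0],45],[[0,0,50],[0,0,0],45],[[0,0,50],[0,0,0],45],[[0,0,40],[0,0,0],45],[[0,0,0],[0,0,0],45]]'
python3 -c "
from h import *
go(.475,.2745,.077,172)"
```

```text
clock: 4.47
tool_pos: [0.4729, 0.2702, 0.0891]
tcp_rot: [-0.003, 0.071, 0.997, -0.001]
contact_force: [0.1, 0.1, 1.0]
gripper_width: 0.521
shift [-1.5  4.6 12.1] yaw 171.81 zaxis [-0.0053 -0.0022 -1.    ] turn -0.2 t 4.47 pos [0.4729 0.2702 0.0891] F [0.1 0.1 1. ] w 44.5
```

```bash

python3 -m jog '[[[0,0,6],[0,0,0],45],[[0,0,6],[0,0,0],45],[[0,0,0],[0,0,0],45],[[0,0,0],[0,0,0],45]]'
python3 -c "
from h import *
go(.475,.2745,.077,172)
cv2.imwrite('pics/a1.png',np.hstack([cv2.resize(grab_frame('top')[195:295,140:240],(400,400)),cv2.resize(grab_frame('scene')[260:360,130:230],(400,400))]))"
```

```text
clock: 4.97
tool_pos: [0.475, 0.2717, 0.0799]
tcp_rot: [0.0, 0.07, 0.998, 0.0]
contact_force: [0.8, 1.1, -0.2]
gripper_width: 0.527
shift [0.4 2.8 2.9] yaw 172.01 zaxis [ 0.0009  0.0003 -1.    ] turn 0.0 t 4.97 pos [0.475  0.2717 0.0799] F [ 0.8  1.1 -0.2] w 45.0
```

View pics/a1.png

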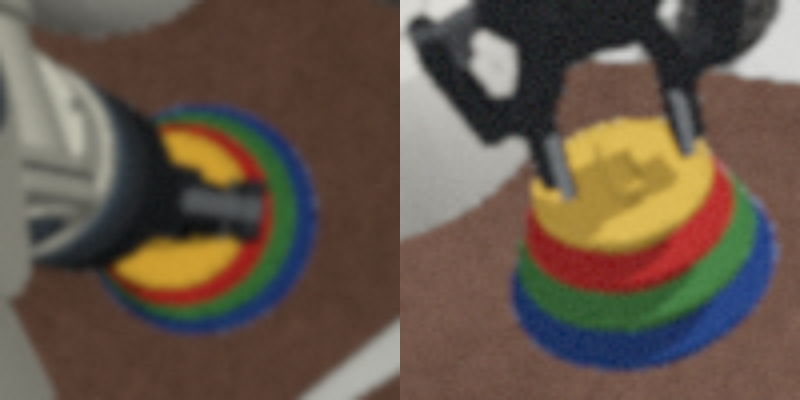

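The fingers straddle the yellow grip cleanly at crop pixels (550,170) and (685,130). I'll close and lift.

```bash

python3 -m jog '[[[0,2.8,2.9],[0,0,0],45],[[0,0,0],[0,0,0],45],[[0,0,0],[0,0,0],0],[[0,0,0],[0,0,0],0],[[0,0,0],[0,0,0],0]]'
python3 -m jog '[[[0,0,0],[0,0,0],0],[[0,0,0],[0,0,0],0],[[0,0,0],[0,0,0],0]]'
python3 -c "
from h import *
go(.475,.2745,.077,172)"
```

```text
clock: 5.7
tool_pos: [0.4751, 0.2743, 0.0765]
tcp_rot: [0.0, 0.07, 0.998, 0.0]
contact_force: [-0.7, -0.3, 0.7]
gripper_width: 0.128
clock: 6.08
tool_pos: [0.4752, 0.2744, 0.0765]
tcp_rot: [0.0, 0.07, 0.998, 0.0]
contact_force: [-0.1, -0.1, 3.4]
gripper_width: 0.128
shift [ 0.2  0.1 -0.5] yaw 172.02 zaxis [ 0.0002  0.0001 -1.    ] turn 0.0 t 6.08 pos [0.4752 0.2744 0.0765] F [-0.1 -0.1  3.4] w 11.0
```

```bash

python3 -m jog '[[[0,0,-15],[0,0,0],0],[[0,0,-30],[0,0,0],0],[[0,0,-40],[0,0,0],0],[[0,0,-40],[0,0,0],0],[[0,0,0],[0,0,0],0]]'
python3 -m jog '[[[0,0,0],[0,0,0],0],[[0,0,0],[0,0,0],0]]'
python3 -c "
from h import *
go(.540,-.011,.2,172)
cv2.imwrite('pics/a2.png',np.hstack([cv2.resize(grab_frame('top')[195:295,140:240],(400,400)),cv2.resize(grab_frame('scene')[220:360,110:250],(400,400))]))"
```

```text
clock: 6.7
tool_pos: [0.4764, 0.2749, 0.2053]
tcp_rot: [0.003, 0.07, 0.998, 0.001]
contact_force: [0.5, 0.6, -0.2]
gripper_width: 0.126
clock: 6.95
tool_pos: [0.4746, 0.2742, 0.2004]
tcp_rot: [-0.001, 0.07, 0.998, -0.0]
contact_force: [-0.6, -0.2, -0.7]
gripper_width: 0.129
shift [-104.3 -273.3    0.5] yaw 172.02 zaxis [-0.0018 -0.0007 -1.    ] turn 0.0 t 6.95 pos [0.4746 0.2742 0.2004] F [-0.6 -0.2 -0.7] w 11.0
```

View pics/a2.png

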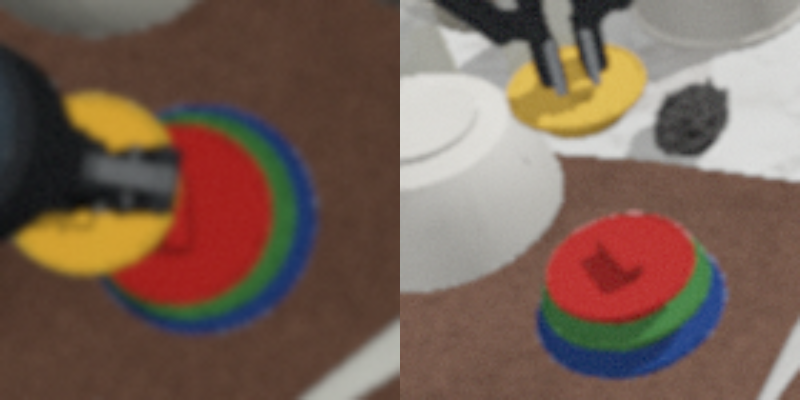

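Only the yellow lid came up, level. The red lid is now on top of the stack. I'm carrying yellow to its container.

```bash

python3 -m jog '[[[-17.4,-45.5,0],[0,0,0],0],[[-17.4,-45.5,0],[0,0,0],0],[[-17.4,-45.5,0],[0,0,0],0],[[-17.4,-45.5,0],[0,0,0],0],[[-17.4,-45.5,0],[0,0,0],0]]'
python3 -m jog '[[[-17.4,-45.5,0],[0,0,0],0],[[0,0,40],[0,0,0],0],[[0,0,40],[0,0,0],0],[[0,0,20],[0,0,0],0],[[0,0,0],[0,0,0],0]]'
python3 -m jog '[[[0,0,0],[0,0,0],0],[[0,0,0],[0,0,0],0]]'
python3 -c "
from h import *
go(.540,-.011,.0525,172)
cv2.imwrite('pics/a3.png',np.hstack([cv2.resize(grab_frame('top')[166:266,280:380],(400,400)),cv2.resize(grab_frame('scene')[180:280,250:350],(400,400))]))"
```

```text
clock: 7.68
tool_pos: [0.5297, 0.0355, 0.2009]
tcp_rot: [-0.0, 0.07, 0.998, 0.0]
contact_force: [0.3, 0.3, 0.2]
gripper_width: 0.126
clock: 8.3
tool_pos: [0.5394, -0.0104, 0.0996]
tcp_rot: [-0.002, 0.07, 0.998, 0.0]
contact_force: [0.1, -0.1, -0.6]
gripper_width: 0.13
clock: 8.55
tool_pos: [0.5412, -0.0105, 0.1024]
tcp_rot: [0.001, 0.07, 0.998, -0.0]
contact_force: [0.7, -0.2, -0.8]
gripper_width: 0.13
shift [ 1.2 -0.6 49.9] yaw 172.03 zaxis [ 0.0017 -0.0003 -1.    ] turn 0.0 t 8.55 pos [ 0.5412 -0.0105  0.1024] F [ 0.7 -0.2 -0.8] w 11.1
```

View pics/a3.png

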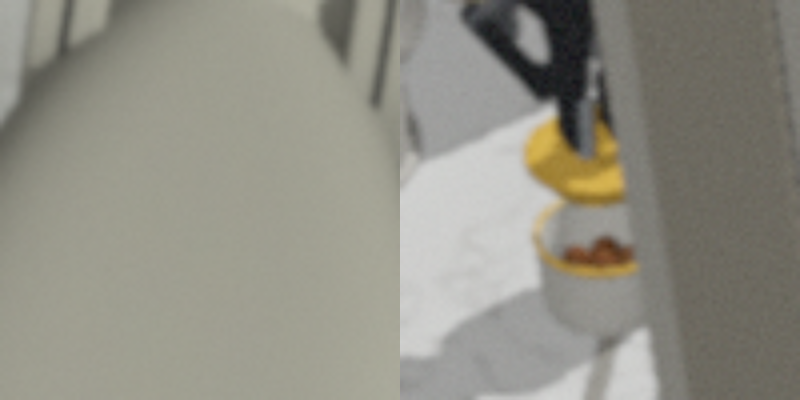

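The lid hangs above the yellow mouth. The arm hides it from the top camera, so I'll lower it watching force.

```bash

python3 -m jog '[[[0,0,15],[0,0,0],0],[[0,0,15],[0,0,0],0],[[0,0,8],[0,0,0],0],[[0,0,0],[0,0,0],0],[[0,0,0],[0,0,0],0]]'
python3 -m jog '[[[0,0,3],[0,0,0],0],[[0,0,3],[0,0,0],0],[[0,0,2],[0,0,0],0],[[0,0,0],[0,0,0],0],[[0,0,0],[0,0,0],0]]'
python3 -c "
from h import *
go(.540,-.011,.0525,172)"
```

```text
clock: 9.28
tool_pos: [0.5408, -0.0105, 0.0635]
tcp_rot: [0.0, 0.07, 0.998, 0.0]
contact_force: [-0.8, -0.1, -0.3]
gripper_width: 0.128
clock: 9.9
tool_pos: [0.5407, -0.0105, 0.0554]
tcp_rot: [0.0, 0.07, 0.998, -0.0]
contact_force: [-0.1, 0.1, -0.9]
gripper_width: 0.126
shift [ 0.6 -0.6  2.9] yaw 172.02 zaxis [ 0.0001 -0.     -1.    ] turn 0.0 t 9.9 pos [ 0.5407 -0.0105  0.0554] F [-0.1  0.1 -0.9] w 10.7
```

```bash

python3 -m jog '[[[0,0,1.5],[0,0,0],0],[[0,0,0],[0,0,0],0],[[0,0,1],[0,0,0],0],[[0,0,0],[0,0,0],0]]'
python3 -m jog '[[[0,0,1],[0,0,0],0],[[0,0,0],[0,0,0],0],[[0,0,0],[0,0,0],0]]'

```

```text
clock: 10.4
tool_pos: [0.5409, -0.0105, 0.0545]
tcp_rot: [0.001, 0.07, 0.998, -0.0]
contact_force: [-5.7, 0.5, 16.2]
gripper_width: 0.127
clock: 10.78
tool_pos: [0.5409, -0.0105, 0.0545]
tcp_rot: [0.001, 0.07, 0.998, -0.0]
contact_force: [-8.8, 1.6, 27.5]
gripper_width: 0.131
```

Contact came at TCP 0.0545, which matches the lid seated if the towel has no thickness. I'll relax, release and rise.

```bash

python3 -m jog '[[[0,0,-2.2],[0,0,0],0],[[0,0,0],[0,0,0],45],[[0,0,0],[0,0,0],45],[[0,0,0],[0,0,0],45],[[0,0,-15],[0,0,0],45]]'
python3 -m jog '[[[0,0,-50],[0,0,0],45],[[0,0,-60],[0,0,0],45],[[0,0,-20],[0,0,0],45],[[0,0,0],[0,0,0],45]]'
python3 -c "
from h import *
go(.475,.2745,.2,172)
cv2.imwrite('pics/a4.png',cv2.resize(grab_frame('scene')[180:280,250:350],(400,400)))"
```

```text
clock: 11.4
tool_pos: [0.5399, -0.0104, 0.0686]
tcp_rot: [-0.001, 0.07, 0.998, 0.0]
contact_force: [-0.1, -0.4, 0.1]
gripper_width: 0.532
clock: 11.9
tool_pos: [0.5414, -0.0106, 0.2015]
tcp_rot: [0.002, 0.07, 0.998, -0.0]
contact_force: [-0.4, 0.8, -0.9]
gripper_width: 0.525
shift [105.3 273.1   1. ] yaw 172.02 zaxis [ 0.0041 -0.0007 -1.    ] turn 0.0 t 11.9 pos [ 0.5414 -0.0106  0.2015] F [-0.4  0.8 -0.9] w 44.9
```

View pics/a4.png

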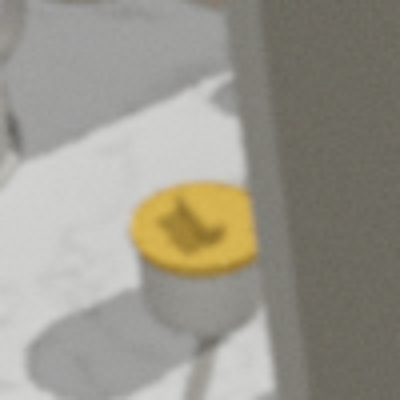

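Yellow is seated flat. Now I'll measure the red lid on the stack.

```bash
cat >> h.py <<'E'
def stack(col,z,name):
    t=grab_frame('top');s=grab_frame('scene');c={}
    for n,im,u0,v0 in(('top',t,150,215),('scene',s,150,280)):
        m=mask(im[v0:v0+80,u0:u0+80],col)
        cs=max(cv2.findContours(m,cv2.RETR_EXTERNAL,cv2.CHAIN_APPROX_NONE)[0],key=cv2.contourArea)
        e=cv2.fitEllipse(cv2.convexHull(cs));c[n]=np.array(e[0])+[u0,v0];print(n,e[1],plane(n,c[n],z))
    print(cross(c['scene'],c['top']))
    g=cv2.createCLAHE(4,(2,2)).apply(t[215:285,150:230].max(2))
    cv2.imwrite(name,np.hstack([cv2.resize(x,(480,420),interpolation=cv2.INTER_CUBIC) for x in(g,)]))
E
python3 -c "
from h import *
stack('red',.054,'pics/r1.png')"
```

```text
top (44.40956497192383, 48.60765838623047) [0.4752 0.2777 0.054 ]
scene (40.024620056152344, 54.135887145996094) [0.4799 0.2745 0.054 ]
(array([0.4747, 0.2761, 0.0594]), np.float64(0.00033640931592261844))
```

View pics/r1.png

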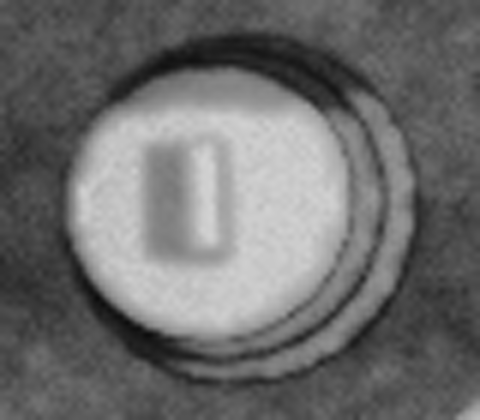

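The red grip lies nearly straight along x, at crop pixels (190–232, 138–255), so its yaw is about 1°. The disc is at about (0.475, 0.276).

```bash

python3 -m jog '[[[17.6,45.6,0],[0,0,0],45],[[17.6,45.6,0],[0,0,0],45],[[17.6,45.6,0],[0,0,0],45],[[17.6,45.6,0],[0,0,0],45],[[17.6,45.6,0],[0,0,0],45]]'
python3 -m jog '[[[17.6,45.6,0],[0,0,0],45],[[0,0,0],[0,0,-9],45],[[0,0,50],[0,0,0],45],[[0,0,40],[0,0,0],45],[[0,0,0],[0,0,0],45]]'
python3 -m jog '[[[0,0,0],[0,0,0],45],[[0,0,0],[0,0,0],45]]'
python3 -c "
from h import *
print(plane('top',(184,247.8),.066))
go(.475,.2755,.0565,181)"
```

```text
clock: 12.68
tool_pos: [0.4841, 0.2288, 0.1978]
tcp_rot: [-0.001, 0.07, 0.998, -0.0]
contact_force: [0.5, -0.4, -0.3]
gripper_width: 0.528
clock: 13.3
tool_pos: [0.4717, 0.2742, 0.1057]
tcp_rot: [-0.004, -0.009, 1.0, -0.001]
contact_force: [-0.8, -0.2, 0.5]
gripper_width: 0.525
clock: 13.55
tool_pos: [0.4749, 0.2754, 0.1106]
tcp_rot: [0.001, -0.009, 1.0, 0.0]
contact_force: [-0.0, -0.1, -0.3]
gripper_width: 0.526
[0.4745 0.2726 0.066 ]
shift [-0.   0.1 54.1] yaw -178.99 zaxis [ 0.0022  0.0009 -1.    ] turn 0.0 t 13.55 pos [0.4749 0.2754 0.1106] F [-0.  -0.1 -0.3] w 44.9
```

```bash

python3 -m jog '[[[0,-1,20],[0,0,0],45],[[0,0,20],[0,0,0],45],[[0,0,14],[0,0,0],45],[[0,0,0],[0,0,0],45],[[0,0,0],[0,0,0],45]]'
python3 -m jog '[[[0,0,0],[0,0,0],0],[[0,0,0],[0,0,0],0],[[0,0,0],[0,0,0],0],[[0,0,0],[0,0,0],0],[[0,0,0],[0,0,0],0]]'
python3 -c "
from h import *
go(.475,.2755,.0565,181)"
python3 -m jog '[[[0,0,-15],[0,0,0],0],[[0,0,-30],[0,0,0],0],[[0,0,-50],[0,0,0],0],[[0,0,-50],[0,0,0],0],[[0,0,0],[0,0,0],0]]'
python3 -m jog '[[[0,0,0],[0,0,0],0],[[0,0,0],[0,0,0],0]]'
python3 -c "
from h import *
go(.3875,-.328,.2,180)
cv2.imwrite('pics/a5.png',np.hstack([cv2.resize(grab_frame('top')[195:295,140:240],(400,400)),cv2.resize(grab_frame('scene')[220:360,110:250],(400,400))]))"
```

```text
clock: 14.18
tool_pos: [0.4744, 0.2743, 0.0558]
tcp_rot: [0.0, -0.009, 1.0, 0.0]
contact_force: [-0.5, -0.4, 0.3]
gripper_width: 0.524
clock: 14.8
tool_pos: [0.4749, 0.2743, 0.0565]
tcp_rot: [0.001, -0.009, 1.0, 0.0]
contact_force: [-1.1, -1.3, 8.8]
gripper_width: 0.132
shift [-0.1  1.2  0. ] yaw -178.99 zaxis [ 0.0026  0.0006 -1.    ] turn 0.0 t 14.8 pos [0.4749 0.2743 0.0565] F [-1.1 -1.3  8.8] w 11.3
clock: 15.42
tool_pos: [0.4755, 0.2748, 0.2049]
tcp_rot: [0.004, -0.009, 1.0, 0.001]
contact_force: [0.7, 0.6, -1.4]
gripper_width: 0.13
clock: 15.68
tool_pos: [0.4734, 0.2739, 0.199]
tcp_rot: [-0.001, -0.009, 1.0, -0.0]
contact_force: [-0.1, -0.9, -0.3]
gripper_width: 0.13
shift [  96.7 -600.3   -0.3] yaw -178.98 zaxis [-0.002  -0.0008 -1.    ] turn 1.0 t 15.68 pos [0.4734 0.2739 0.199 ] F [-0.1 -0.9 -0.3] w 11.1
```

View pics/a5.png

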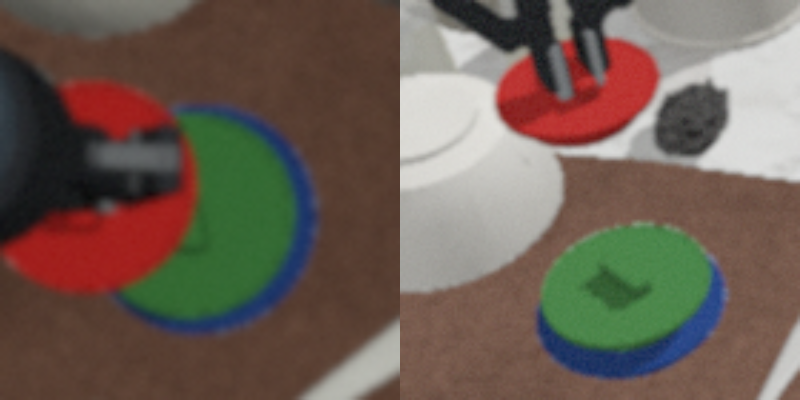

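Red is held level and green is uncovered. I'm carrying red to its container.

```bash

python3 -m jog '[[[8.8,-54.6,0],[0,0,0],0],[[8.8,-54.6,0],[0,0,0],0],[[8.8,-54.6,0],[0,0,0],0],[[8.8,-54.6,0],[0,0,0],0],[[8.8,-54.6,0],[0,0,0],0]]'
python3 -m jog '[[[8.8,-54.6,0],[0,0,0],0],[[8.8,-54.6,0],[0,0,0],0],[[8.8,-54.6,0],[0,0,0],0],[[8.8,-54.6,0],[0,0,0],0],[[8.8,-54.6,0],[0,0,0],0]]'
python3 -m jog '[[[8.8,-54.6,0],[0,0,0],0],[[0,0,40],[0,0,0],0],[[0,0,40],[0,0,0],0],[[0,0,0],[0,0,0],0],[[0,0,0],[0,0,0],0]]'
python3 -c "
from h import *
go(.3875,-.328,.0605,181)"

```

```text
clock: 16.4
tool_pos: [0.4342, -0.0011, 0.1997]
tcp_rot: [-0.0, -0.009, 1.0, 0.0]
contact_force: [1.2, 0.2, -1.3]
gripper_width: 0.133
clock: 17.02
tool_pos: [0.395, -0.275, 0.1996]
tcp_rot: [-0.0, -0.009, 1.0, 0.0]
contact_force: [1.6, 0.8, 0.5]
gripper_width: 0.131
clock: 17.65
tool_pos: [0.3884, -0.3284, 0.1212]
tcp_rot: [0.0, -0.009, 1.0, -0.0]
contact_force: [0.5, -0.9, 0.3]
gripper_width: 0.132
shift [ 0.9  0.4 60.7] yaw -178.97 zaxis [ 0.0005 -0.0005 -1.    ] turn 0.0 t 17.65 pos [ 0.3884 -0.3284  0.1212] F [ 0.5 -0.9  0.3] w 11.3
```

```bash

python3 -m jog '[[[0.9,0.4,20],[0,0,0],0],[[0,0,18],[0,0,0],0],[[0,0,12],[0,0,0],0],[[0,0,4],[0,0,0],0],[[0,0,0],[0,0,0],0]]'
python3 -m jog '[[[0,0,3],[0,0,0],0],[[0,0,0],[0,0,0],0],[[0,0,0],[0,0,0],0]]'
python3 -m jog '[[[0,0,2],[0,0,0],0],[[0,0,0],[0,0,0],0],[[0,0,0],[0,0,0],0]]'
python3 -m jog '[[[0,0,1.5],[0,0,0],0],[[0,0,0],[0,0,0],0],[[0,0,0],[0,0,0],0]]'
```

```text
clock: 18.27
tool_pos: [0.3873, -0.3279, 0.0666]
tcp_rot: [0.0, -0.009, 1.0, -0.0]
contact_force: [0.1, 0.5, -0.9]
gripper_width: 0.13
clock: 18.65
tool_pos: [0.3871, -0.3278, 0.0632]
tcp_rot: [0.0, -0.009, 1.0, -0.0]
contact_force: [0.4, -0.8, -0.4]
gripper_width: 0.133
clock: 19.02
tool_pos: [0.3871, -0.3278, 0.0611]
tcp_rot: [0.0, -0.009, 1.0, -0.0]
contact_force: [0.4, -0.5, -0.9]
gripper_width: 0.132
clock: 19.4
tool_pos: [0.3871, -0.3279, 0.0596]
tcp_rot: [0.0, -0.009, 1.0, -0.0]
contact_force: [0.4, -1.8, 0.3]
gripper_width: 0.13
```

```bash

python3 -m jog '[[[0,0,1.5],[0,0,0],0],[[0,0,0],[0,0,0],0],[[0,0,0],[0,0,0],0]]'
python3 -m jog '[[[0,0,0.5],[0,0,0],0],[[0,0,0],[0,0,0],0],[[0,0,0],[0,0,0],0]]'
```

```text
clock: 19.77
tool_pos: [0.3872, -0.3281, 0.0587]
tcp_rot: [0.0, -0.009, 1.0, -0.001]
contact_force: [-0.7, -0.9, 7.2]
gripper_width: 0.129
clock: 20.15
tool_pos: [0.3873, -0.3281, 0.0587]
tcp_rot: [0.0, -0.009, 1.0, -0.001]
contact_force: [-2.6, 0.1, 13.9]
gripper_width: 0.129
```

Red is seated at TCP 0.0587. I'll release and return toward the stack.

```bash

python3 -m jog '[[[0,0,-1],[0,0,0],0],[[0,0,0],[0,0,0],45],[[0,0,0],[0,0,0],45],[[0,0,0],[0,0,0],45],[[0,0,-15],[0,0,0],45]]'
python3 -m jog '[[[0,0,-50],[0,0,0],45],[[0,0,-55],[0,0,0],45],[[0,0,-20],[0,0,0],45],[[0,0,0],[0,0,0],45]]'
python3 -m jog '[[[-8.8,54.6,0],[0,0,0],45],[[-8.8,54.6,0],[0,0,0],45],[[-8.8,54.6,0],[0,0,0],45],[[-8.8,54.6,0],[0,0,0],45],[[-8.8,54.6,0],[0,0,0],45]]'
python3 -m jog '[[[0,0,0],[0,0,0],45]]'
python3 -c "
from h import *
stack('green',.036,'pics/g1.png')
x=cv2.imread('pics/g1.png');t=grab_frame('top')
y=cv2.resize(t[190:330,380:540],(480,420));cv2.imwrite('pics/g1.png',cv2.resize(np.hstack([x,y]),(800,350)))
go(.475,.2745,.2,172)"
```

```text
clock: 20.78
tool_pos: [0.3865, -0.3271, 0.0728]
tcp_rot: [-0.001, -0.009, 1.0, 0.001]
contact_force: [0.3, 0.4, 0.6]
gripper_width: 0.526
clock: 21.28
tool_pos: [0.3875, -0.3282, 0.1998]
tcp_rot: [0.001, -0.009, 1.0, -0.001]
contact_force: [-0.7, -0.0, -0.4]
gripper_width: 0.53
clock: 21.9
tool_pos: [0.4255, -0.0521, 0.1971]
tcp_rot: [-0.001, -0.009, 1.0, 0.0]
contact_force: [0.6, -1.0, 1.2]
gripper_width: 0.525
clock: 22.02
tool_pos: [0.4255, -0.0506, 0.1973]
tcp_rot: [-0.001, -0.012, 1.0, 0.001]
contact_force: [-0.9, -0.5, -0.0]
gripper_width: 0.526
top (50.67908477783203, 52.4096794128418) [0.4756 0.2745 0.036 ]
scene (42.07082748413086, 59.99055099487305) [0.4757 0.276  0.036 ]
(array([0.476 , 0.2753, 0.0352]), np.float64(0.0012187055377242343))
shift [-55.1 327.7  -2.3] yaw -178.96 zaxis [-0.0015  0.0002 -1.    ] turn 9.0 t 22.18 pos [ 0.4259 -0.0542  0.1977] F [-0.1 -0.3 -0.1] w 44.8
```

View pics/g1.png

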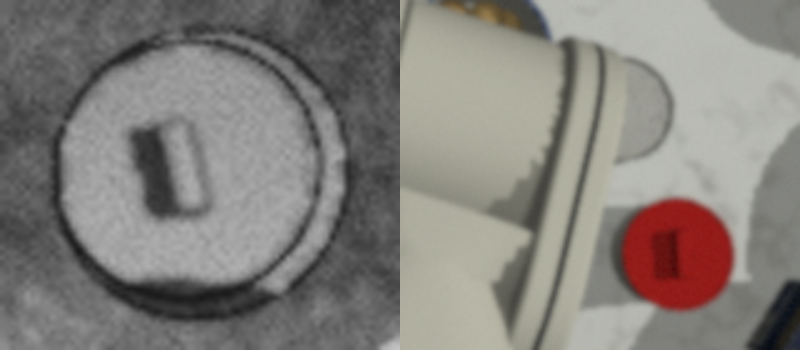

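Red sits flat (centre about (678,254) in the crop). The green grip is tilted the other way, at yaw about +10°. The disc triangulates to (0.476, 0.275, 0.035).

```bash

python3 -m jog '[[[-8.3,54.6,0],[0,0,0],45],[[-8.3,54.6,0],[0,0,0],45],[[-8.3,54.6,0],[0,0,0],45],[[-8.3,54.6,0],[0,0,0],45],[[-8.3,54.6,0],[0,0,0],45]]'
python3 -m jog '[[[-8.3,54.6,0],[0,0,0],45],[[0,0,0],[0,0,-9],45],[[0,0,50],[0,0,0],45],[[0,0,50],[0,0,0],45],[[0,0,0],[0,0,0],45]]'
python3 -m jog '[[[0,0,0],[0,0,0],45],[[0,0,0],[0,0,0],45]]'
python3 -c "
from h import *
go(.4757,.2748,.039,190)"
```

```text
clock: 22.8
tool_pos: [0.4637, 0.2199, 0.198]
tcp_rot: [-0.0, -0.007, 1.0, -0.0]
contact_force: [0.7, -0.4, -0.3]
gripper_width: 0.525
clock: 23.42
tool_pos: [0.4687, 0.2722, 0.0952]
tcp_rot: [-0.004, -0.086, 0.996, -0.001]
contact_force: [1.0, 0.2, 0.4]
gripper_width: 0.523
clock: 23.68
tool_pos: [0.4715, 0.2745, 0.1006]
tcp_rot: [0.002, -0.087, 0.996, 0.0]
contact_force: [-0.2, 0.5, -0.3]
gripper_width: 0.526
shift [-4.  -0.5 61.6] yaw -170.02 zaxis [ 0.003   0.0012 -1.    ] turn -0.0 t 23.68 pos [0.4715 0.2745 0.1006] F [-0.2  0.5 -0.3] w 44.9
```

```bash

python3 -m jog '[[[-4,-0.5,20],[0,0,0],45],[[0,0,20],[0,0,0],45],[[0,0,15],[0,0,0],45],[[0,0,6.5],[0,0,0],45],[[0,0,0],[0,0,0],45]]'
python3 -m jog '[[[0,0,0],[0,0,0],45],[[0,0,0],[0,0,0],0],[[0,0,0],[0,0,0],0],[[0,0,0],[0,0,0],0],[[0,0,0],[0,0,0],0]]'
python3 -m jog '[[[0,0,0],[0,0,0],0]]'
python3 -c "
from h import *
go(.4757,.2748,.039,190)"
python3 -m jog '[[[0,0,-15],[0,0,0],0],[[0,0,-30],[0,0,0],0],[[0,0,-50],[0,0,0],0],[[0,0,-50],[0,0,0],0],[[0,0,-15],[0,0,0],0]]'
python3 -m jog '[[[0,0,0],[0,0,0],0],[[0,0,0],[0,0,0],0]]'
python3 -c "
from h import *
go(.3785,-.1727,.2,190)
cv2.imwrite('pics/a6.png',np.hstack([cv2.resize(grab_frame('top')[195:295,140:240],(400,400)),cv2.resize(grab_frame('scene')[220:360,110:250],(400,400))]))"
```

```text
clock: 24.3
tool_pos: [0.4742, 0.2747, 0.0373]
tcp_rot: [-0.0, -0.087, 0.996, 0.0]
contact_force: [-0.1, -0.1, 0.2]
gripper_width: 0.526
clock: 24.92
tool_pos: [0.4753, 0.2749, 0.0387]
tcp_rot: [0.002, -0.087, 0.996, 0.0]
contact_force: [-0.9, -1.1, 11.1]
gripper_width: 0.136
clock: 25.05
tool_pos: [0.4753, 0.2749, 0.0387]
tcp_rot: [0.002, -0.087, 0.996, 0.0]
contact_force: [-0.5, -1.4, 10.6]
gripper_width: 0.132
shift [-0.4 -0.1 -0.3] yaw -170.0 zaxis [ 0.0031  0.0007 -1.    ] turn 0.0 t 25.05 pos [0.4753 0.2749 0.0387] F [-0.5 -1.4 10.6] w 11.2
clock: 25.68
tool_pos: [0.475, 0.2751, 0.2011]
tcp_rot: [0.003, -0.087, 0.996, 0.001]
contact_force: [0.9, -0.2, -1.5]
gripper_width: 0.129
clock: 25.92
tool_pos: [0.4734, 0.2744, 0.1956]
tcp_rot: [-0.001, -0.087, 0.996, -0.0]
contact_force: [-0.6, 0.7, -0.4]
gripper_width: 0.13
shift [ 171.3 -423.7   -3.7] yaw -169.98 zaxis [-0.0023 -0.0009 -1.    ] turn 0.0 t 25.93 pos [0.4734 0.2744 0.1956] F [-0.6  0.7 -0.4] w 11.1
```

View pics/a6.png

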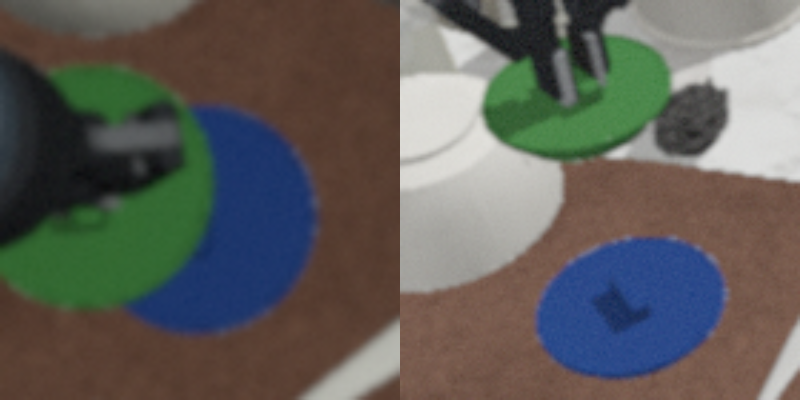

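Green is held and blue is alone on the towel. I'm carrying green to its container.

```bash

python3 -m jog '[[[21.4,-53,0],[0,0,0],0],[[21.4,-53,0],[0,0,0],0],[[21.4,-53,0],[0,0,0],0],[[21.4,-53,0],[0,0,0],0],[[21.4,-53,0],[0,0,0],0]]'
python3 -m jog '[[[21.4,-53,0],[0,0,0],0],[[21.4,-53,0],[0,0,0],0],[[21.4,-53,0],[0,0,0],0],[[0,0,40],[0,0,0],0],[[0,0,30],[0,0,0],0]]'
python3 -m jog '[[[0,0,0],[0,0,0],0],[[0,0,0],[0,0,0],0],[[0,0,0],[0,0,0],0]]'
python3 -c "
from h import *
go(.3785,-.1727,.065,190)"
```

```text
clock: 26.65
tool_pos: [0.4139, -0.0064, 0.1963]
tcp_rot: [-0.001, -0.088, 0.996, 0.0]
contact_force: [0.8, -0.0, -0.6]
gripper_width: 0.133
clock: 27.28
tool_pos: [0.3783, -0.1732, 0.125]
tcp_rot: [-0.001, -0.086, 0.996, 0.001]
contact_force: [0.0, 0.9, -0.6]
gripper_width: 0.134
clock: 27.65
tool_pos: [0.38, -0.1728, 0.1281]
tcp_rot: [0.001, -0.088, 0.996, -0.001]
contact_force: [0.3, -0.1, -0.7]
gripper_width: 0.134
shift [ 1.5  0.5 63.1] yaw -169.94 zaxis [ 0.0014 -0.001  -1.    ] turn 0.1 t 27.65 pos [ 0.38   -0.1728  0.1281] F [ 0.3 -0.1 -0.7] w 11.4
```

```bash

python3 -m jog '[[[1,0.4,20],[0,0,0],0],[[0,0,20],[0,0,0],0],[[0,0,12],[0,0,0],0],[[0,0,4],[0,0,0],0],[[0,0,0],[0,0,0],0]]'
python3 -m jog '[[[0,0,3],[0,0,0],0],[[0,0,0],[0,0,0],0],[[0,0,1.5],[0,0,0],0],[[0,0,0],[0,0,0],0],[[0,0,0],[0,0,0],0]]'
python3 -m jog '[[[0,0,1.5],[0,0,0],0],[[0,0,0],[0,0,0],0],[[0,0,0],[0,0,0],0]]'
```

```text
clock: 28.28
tool_pos: [0.3785, -0.1726, 0.0714]
tcp_rot: [0.0, -0.087, 0.996, -0.0]
contact_force: [0.3, -0.1, -1.3]
gripper_width: 0.131
clock: 28.9
tool_pos: [0.3783, -0.1725, 0.0666]
tcp_rot: [0.0, -0.087, 0.996, 0.0]
contact_force: [-0.1, 0.1, -0.5]
gripper_width: 0.133
clock: 29.28
tool_pos: [0.3783, -0.1725, 0.0651]
tcp_rot: [0.0, -0.087, 0.996, -0.0]
contact_force: [0.4, -1.3, -1.4]
gripper_width: 0.133
```

```bash

python3 -m jog '[[[0,0,1],[0,0,0],0],[[0,0,0],[0,0,0],0],[[0,0,0],[0,0,0],0]]'
python3 -m jog '[[[0,0,0.7],[0,0,0],0],[[0,0,0],[0,0,0],0],[[0,0,0],[0,0,0],0]]'
```

```text
clock: 29.65
tool_pos: [0.3784, -0.1725, 0.0647]
tcp_rot: [0.0, -0.087, 0.996, -0.0]
contact_force: [-2.4, 0.3, 9.5]
gripper_width: 0.132
clock: 30.02
tool_pos: [0.3784, -0.1726, 0.0646]
tcp_rot: [0.0, -0.087, 0.996, -0.001]
contact_force: [-6.0, 2.5, 20.1]
gripper_width: 0.134
```

```bash

python3 -m jog '[[[0,0,-1.5],[0,0,0],0],[[0,0,0],[0,0,0],45],[[0,0,0],[0,0,0],45],[[0,0,0],[0,0,0],45],[[0,0,-15],[0,0,0],45]]'
python3 -m jog '[[[0,0,-50],[0,0,0],45],[[0,0,-50],[0,0,0],45],[[0,0,-20],[0,0,0],45],[[0,0,0],[0,0,0],45]]'
python3 -m jog '[[[-21.4,53,0],[0,0,0],45],[[-21.4,53,0],[0,0,0],45],[[-21.4,53,0],[0,0,0],45],[[0,0,0],[0,0,0],45],[[0,0,0],[0,0,0],45]]'
python3 -c "
from h import *
stack('blue',.018,'pics/b1.png')
x=cv2.imread('pics/b1.png');t=grab_frame('top')
y=cv2.resize(t[190:330,380:540],(480,420));cv2.imwrite('pics/b1.png',cv2.resize(np.hstack([x,y]),(800,350)))
go(.4757,.275,.2,190)"
```

```text
clock: 30.65
tool_pos: [0.3777, -0.172, 0.0793]
tcp_rot: [-0.001, -0.087, 0.996, 0.001]
contact_force: [-0.3, -0.1, 0.3]
gripper_width: 0.523
clock: 31.15
tool_pos: [0.3789, -0.1729, 0.2009]
tcp_rot: [0.001, -0.087, 0.996, -0.001]
contact_force: [-0.8, 0.0, 0.1]
gripper_width: 0.525
clock: 31.78
tool_pos: [0.4134, -0.0046, 0.1988]
tcp_rot: [-0.001, -0.088, 0.996, 0.0]
contact_force: [-0.5, -0.1, -0.3]
gripper_width: 0.53
top (55.91448974609375, 57.85919952392578) [0.4754 0.2743 0.018 ]
scene (46.79309844970703, 67.0327377319336) [0.4759 0.276  0.018 ]
(array([0.4759, 0.2752, 0.0174]), np.float64(0.001589828408092743))
shift [-109.4  266.    -0.6] yaw -170.1 zaxis [-0.0007 -0.     -1.    ] turn -0.1 t 31.93 pos [ 0.4136 -0.0058  0.1994] F [0.4 0.6 0. ] w 45.0
```

View pics/b1.png

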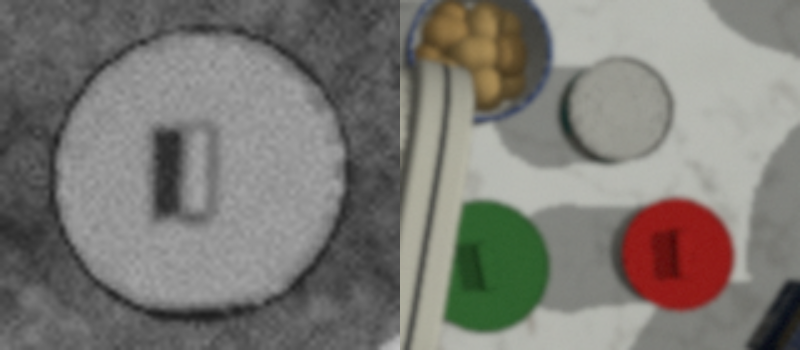

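The blue grip lies straight along x (yaw about 0°) and its disc is at (0.4757, 0.275). Green and red both sit flat.

```bash

python3 -m jog '[[[-21.9,53.2,0],[0,0,0],45],[[-21.9,53.2,0],[0,0,0],45],[[-21.9,53.2,0],[0,0,0],45],[[-21.9,53.2,0],[0,0,0],45],[[-21.9,53.2,0],[0,0,0],45]]'
python3 -m jog '[[[0,0,0],[0,0,10],45],[[0,0,50],[0,0,0],45],[[0,0,50],[0,0,0],45],[[0,0,20],[0,0,0],45],[[0,0,0],[0,0,0],45]]'
python3 -m jog '[[[0,0,0],[0,0,0],45],[[0,0,0],[0,0,0],45]]'
python3 -c "
from h import *
go(.4757,.2748,.021,180)"
```

```text
clock: 32.55
tool_pos: [0.4764, 0.2768, 0.1997]
tcp_rot: [0.0, -0.086, 0.996, -0.0]
contact_force: [1.2, -2.1, 0.8]
gripper_width: 0.527
clock: 33.17
tool_pos: [0.4752, 0.2746, 0.0784]
tcp_rot: [-0.002, 0.001, 1.0, -0.001]
contact_force: [0.3, 0.7, 0.8]
gripper_width: 0.528
clock: 33.42
tool_pos: [0.4763, 0.2762, 0.0811]
tcp_rot: [0.001, 0.0, 1.0, 0.0]
contact_force: [0.2, 0.3, 0.6]
gripper_width: 0.527
shift [ 0.7 -1.5 60.1] yaw 179.98 zaxis [ 0.002   0.0008 -1.    ] turn -0.0 t 33.42 pos [0.4763 0.2762 0.0811] F [0.2 0.3 0.6] w 45.0
```

```bash

python3 -m jog '[[[0.7,-1.5,20],[0,0,0],45],[[0,0,20],[0,0,0],45],[[0,0,15],[0,0,0],45],[[0,0,5],[0,0,0],45],[[0,0,0],[0,0,0],45]]'
python3 -m jog '[[[0,0,0],[0,0,0],45],[[0,0,0],[0,0,0],0],[[0,0,0],[0,0,0],0],[[0,0,0],[0,0,0],0],[[0,0,0],[0,0,0],0]]'
python3 -m jog '[[[0,0,0],[0,0,0],0]]'
python3 -m jog '[[[0,0,-15],[0,0,0],0],[[0,0,-30],[0,0,0],0],[[0,0,-50],[0,0,0],0],[[0,0,-50],[0,0,0],0],[[0,0,-35],[0,0,0],0]]'
python3 -m jog '[[[0,0,0],[0,0,0],0],[[0,0,0],[0,0,0],0]]'
python3 -c "
from h import *
go(.5485,-.1718,.2,180)"
```

```text
clock: 34.05
tool_pos: [0.4748, 0.2749, 0.0201]
tcp_rot: [0.0, -0.0, 1.0, 0.0]
contact_force: [-1.3, 0.5, -0.5]
gripper_width: 0.529
clock: 34.67
tool_pos: [0.4753, 0.275, 0.0209]
tcp_rot: [0.001, -0.0, 1.0, 0.0]
contact_force: [-0.8, 0.3, 7.2]
gripper_width: 0.132
clock: 34.8
tool_pos: [0.4753, 0.2751, 0.0209]
tcp_rot: [0.001, -0.0, 1.0, 0.0]
contact_force: [-0.1, -0.3, 6.3]
gripper_width: 0.133
clock: 35.42
tool_pos: [0.4748, 0.2749, 0.2033]
tcp_rot: [0.001, -0.0, 1.0, 0.0]
contact_force: [1.7, 0.7, -2.1]
gripper_width: 0.132
clock: 35.67
tool_pos: [0.4743, 0.2746, 0.1996]
tcp_rot: [-0.0, -0.0, 1.0, -0.0]
contact_force: [-0.1, -0.0, -0.9]
gripper_width: 0.132
shift [ -74.1 -446.5   -0.4] yaw -179.98 zaxis [-0.0006 -0.0002 -1.    ] turn 0.0 t 35.67 pos [0.4743 0.2746 0.1996] F [-0.1 -0.  -0.9] w 11.3
```

```bash

python3 -m jog '[[[-9.2,-55.8,0],[0,0,0],0],[[-9.2,-55.8,0],[0,0,0],0],[[-9.2,-55.8,0],[0,0,0],0],[[-9.2,-55.8,0],[0,0,0],0],[[-9.2,-55.8,0],[0,0,0],0]]'
python3 -m jog '[[[-9.2,-55.8,0],[0,0,0],0],[[-9.2,-55.8,0],[0,0,0],0],[[-9.2,-55.8,0],[0,0,0],0],[[0,0,40],[0,0,0],0],[[0,0,30],[0,0,0],0]]'
python3 -m jog '[[[0,0,0],[0,0,0],0],[[0,0,0],[0,0,0],0],[[0,0,0],[0,0,0],0]]'
python3 -c "
from h import *
go(.5482,-.1718,.071,180)"
```

```text
clock: 36.3
tool_pos: [0.5201, -0.0059, 0.1986]
tcp_rot: [-0.001, -0.0, 1.0, 0.0]
contact_force: [0.5, 0.2, -1.0]
gripper_width: 0.126
clock: 36.92
tool_pos: [0.5472, -0.1721, 0.1268]
tcp_rot: [-0.002, 0.001, 1.0, 0.001]
contact_force: [0.5, 0.3, -0.7]
gripper_width: 0.129
clock: 37.3
tool_pos: [0.549, -0.1716, 0.1311]
tcp_rot: [0.001, -0.0, 1.0, -0.0]
contact_force: [-0.2, 0.4, -0.6]
gripper_width: 0.129
shift [ 0.9 -0.2 60.1] yaw -179.95 zaxis [ 0.0017 -0.0008 -1.    ] turn 0.0 t 37.3 pos [ 0.549  -0.1716  0.1311] F [-0.2  0.4 -0.6] w 11.0
```

```bash

python3 -m jog '[[[0.6,0,20],[0,0,0],0],[[0,0,18],[0,0,0],0],[[0,0,12],[0,0,0],0],[[0,0,4],[0,0,0],0],[[0,0,0],[0,0,0],0]]'
python3 -m jog '[[[0,0,3],[0,0,0],0],[[0,0,0],[0,0,0],0],[[0,0,1.5],[0,0,0],0],[[0,0,0],[0,0,0],0],[[0,0,0],[0,0,0],0]]'
python3 -m jog '[[[0,0,1.2],[0,0,0],0],[[0,0,0],[0,0,0],0],[[0,0,0],[0,0,0],0]]'
```

```text
clock: 37.92
tool_pos: [0.5481, -0.1716, 0.0763]
tcp_rot: [0.0, -0.0, 1.0, -0.0]
contact_force: [-0.6, -0.2, -1.1]
gripper_width: 0.132
clock: 38.55
tool_pos: [0.548, -0.1717, 0.0716]
tcp_rot: [0.0, -0.0, 1.0, -0.0]
contact_force: [1.6, -1.2, 0.2]
gripper_width: 0.132
clock: 38.92
tool_pos: [0.5483, -0.172, 0.0707]
tcp_rot: [0.001, -0.0, 1.0, -0.0]
contact_force: [1.5, -2.7, 4.6]
gripper_width: 0.126
```

Seating contact at 0.0707, against 0.0709 expected. I'll press slightly, release and clear away.

```bash

python3 -m jog '[[[0,0,0.7],[0,0,0],0],[[0,0,0],[0,0,0],0],[[0,0,0],[0,0,0],0]]'
python3 -m jog '[[[0,0,-1.2],[0,0,0],0],[[0,0,0],[0,0,0],45],[[0,0,0],[0,0,0],45],[[0,0,0],[0,0,0],45],[[0,0,-15],[0,0,0],45]]'
python3 -m jog '[[[0,0,-50],[0,0,0],45],[[0,0,-50],[0,0,0],45],[[0,0,-15],[0,0,0],45],[[0,0,0],[0,0,0],45]]'
python3 -m jog '[[[9,55,0],[0,0,0],45],[[9,55,0],[0,0,0],45],[[9,55,0],[0,0,0],45],[[9,55,0],[0,0,0],45],[[9,55,0],[0,0,0],45]]'
python3 -m jog '[[[9,55,0],[0,0,0],45],[[9,55,0],[0,0,0],45],[[9,55,0],[0,0,0],45],[[0,0,0],[0,0,0],45],[[0,0,0],[0,0,0],45]]'
python3 - <<'E'
from h import *
t=grab_frame('top');s=grab_frame('scene');HUE['yellow']=(15,32)
for k,(u,v,w,z,c) in {'yellow':(330,216,28,.052,(.54,-.011)),'blue':(411,210,40,.070,(.5483,-.1718)),'green':(412,296,36,.064,(.3787,-.1727)),'red':(490,291,32,.058,(.3875,-.3282))}.items():
    m=mask(t[v-w:v+w,u-w:u+w],k,90,40);cs=max(cv2.findContours(m,0,cv2.CHAIN_APPROX_NONE)[0],key=cv2.contourArea)
    p=cv2.convexHull(cs)[:,0]+[u-w,v-w];x=circ('top',p,z);print(k,x,(x[0]-c)*1000)
cv2.imwrite('pics/f.png',np.hstack([cv2.resize(t[170:330,300:540],(440,293)),cv2.resize(s[150:310,260:490],(360,250))[:293] if 0 else cv2.resize(s[140:333,260:497],(360,293))]))
go(.5,.2,.2,180)
E
```

```text
clock: 39.3
tool_pos: [0.5483, -0.172, 0.0707]
tcp_rot: [0.001, -0.0, 1.0, -0.001]
contact_force: [-2.1, -2.4, 12.1]
gripper_width: 0.129
clock: 39.92
tool_pos: [0.5471, -0.1712, 0.0852]
tcp_rot: [-0.001, -0.0, 1.0, 0.001]
contact_force: [-0.0, -0.1, 1.3]
gripper_width: 0.528
clock: 40.42
tool_pos: [0.5482, -0.1717, 0.2018]
tcp_rot: [0.001, -0.0, 1.0, -0.0]
contact_force: [-0.7, 0.3, -1.0]
gripper_width: 0.525
clock: 41.05
tool_pos: [0.5014, 0.105, 0.199]
tcp_rot: [-0.001, -0.0, 1.0, -0.0]
contact_force: [1.6, 0.9, -0.1]
gripper_width: 0.526
clock: 41.68
tool_pos: [0.4751, 0.2682, 0.1993]
tcp_rot: [-0.001, -0.001, 1.0, -0.001]
contact_force: [0.0, -0.4, 0.3]
gripper_width: 0.528
yellow (array([ 0.5403, -0.0105]), np.float64(0.07548641743877062), 24) [0.3158 0.5115]
blue (array([ 0.5474, -0.1702]), np.float64(0.11401141588196415), 31) [-0.8824  1.5538]
green (array([ 0.3787, -0.1714]), np.float64(0.09870231869580195), 33) [0.0153 1.3381]
red (array([ 0.3868, -0.3264]), np.float64(0.0888106645993355), 27) [-0.6736  1.8081]
shift [-24.3 -67.3  -0. ] yaw 179.95 zaxis [-0.0012 -0.0007 -1.    ] turn -0.0 t 41.77 pos [0.4757 0.2673 0.1999] F [0.2 0.1 0.7] w 45.1
```

View pics/f.png

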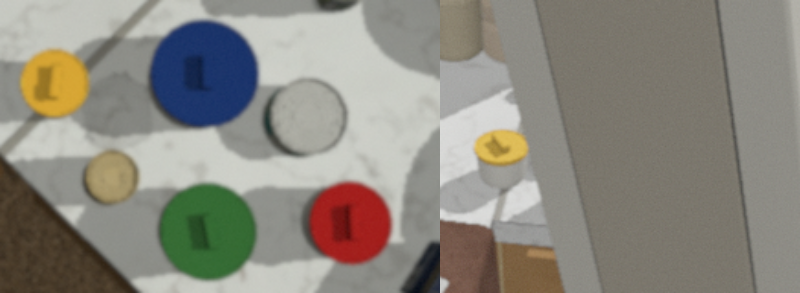

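The picture shows all four lids flat on their own containers, with centres within 2 mm of the measured rims. The tins look unmoved and the gripper is clear.

```bash
python3 -c "
from workcell import *
print(hand_in())"
```

```text
the job is handed in; nothing more can be done
None
```

I took the stack apart from the top (yellow, red, green, blue), seated each lid on the container of its own colour, and handed the job in at about 42 s. The hand-in gives no verdict.

- **Seating:** Each lid went down until it met the rim. Red, green and blue stopped within about 1 mm of the expected height. Yellow stopped about 2 mm higher than first predicted, which fits the towel having no thickness. The force at each press was 12–28 N, within the limits.
- **Final top picture:** All four discs look flat and round. Their centres are within about 2 mm of the rim centres measured at the start (6 mm allowed). The tins look unmoved, judged by eye only, and the gripper was open and clear at z = 0.20.
- **Not checked:** In the last scene view the arm hid red, green and blue, so their flatness rests on the top view and the contact heights.
- **Disagreement:** One red-lid height reading on the stack came out about 5 mm high, because the colour mask was spoilt there. I used the given stack spacing instead, and the grasp confirmed it.

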